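# Start the stirrer under the conical flask

## Robot

A 6-joint arm with a two-finger parallel gripper is mounted at the origin on the work surface. World frame = base frame: x ahead of the robot, y to its left, z up, the work surface at z = 0. Lengths are in mm, angles in rad, forces in N, time in s.
With the tool pointing down it reaches from about 275 to 1000 mm from the base axis. Payload 8.4 kg.
Tool frame: the origin (TCP) lies midway between the tips of the shut fingers; the grasp point (between the pads) lies 19 mm behind it; z points along the fingers, y is the line along which they close (so a half turn about z gives the same grasp; the last joint's range is limited). The gripper opens to 85 mm and grips with 20 to 120 N. Pads are 22 mm wide; open, the fingers measure 114 mm over their backs; the gripper's body (76 mm by 85 mm) begins 54 mm behind the grasp point. The pads swing forward as they close: fully open they stand 13 mm farther back than shut.
Start: joints at [-1.284, 0.353, 1.633, -0, 1.155, -0.002], TCP at [178, -599.119, 231.281] pointing down, gripper open.
Joint ranges: [-2.63, 2.63], [-0.92, 2.1], [0.06, 2.66], [-1.3, 4.44], [0, 2.69], [-3.02, 3.02]. Speed limits (rad/s): [2.22, 2.22, 2.79, 3.14, 3.14, 3.14].

## Interface

Orientations are given as [roll, pitch, yaw] about the fixed x, y, z axes, in that order (R = Rz(yaw) Ry(pitch) Rx(roll)).
In Python, from rig import monitor, imaging, r gives the robot as it stands.
- The arm moves only by the tool drive_tool, never from a script. Its argument "plan" is a list of rows, each an object of numbers: "x", "y", "z": the shift along the tool's x, y, z in units of 50 mm (1.0 is 50 mm); "ax", "ay", "az": the turn, a rotation vector about the tool's x, y, z in units of 6 degrees (1.0 is 6 degrees); "hand": the finger opening in mm, from 0 to 85.4. In form: [{"x": .., "y": .., "z": .., "ax": .., "ay": .., "az": .., "hand": ..}, ...]. A call has 1 to 8 rows; each row is the pose to reach, as a shift and turn from the pose commanded when the call began, along the tool's axes at that moment; what a row does not reach only later rows make up. A row lasts 1/10 s, in which the tool goes at most 50 mm and 8.59 degrees, less where a joint would pass 70% of its speed; a pose out of reach is approached as far as the arm can. A call with a gripper value outside its range is refused whole. The fingers move at their own pace and stop on an object; "grip_force" is the grip in N (left out, the last holds). Time passes only in rows, so rows that repeat a pose let the fingers close. It gives the time, the measured TCP pose, the force, the opening and the grip force at its end, in the units of the state.
- monitor.sense(): the state, without advancing time (a new reading comes with each control period).
- imaging.grab_frame(name): name is "scene" or "top" or "wrist"; returns the picture (400x640x3 uint8, red, green, blue); there is no depth.
- imaging.camera_info(name): a dict with "mtx" (3x3 intrinsics, pixels), "dist" ([k1, k2, p1, p2, k3] as OpenCV has them; the pictures are not rectified), "R" (3x3) and "t" (3): a world point X has camera coordinates R X + t. Camera axes: x right, y down, z forward; pixel columns grow to the right and rows downward; lengths in mm; the calibration is good to about 2 mm. A picture is of the moment at which its call begins: read the wrist's pose just before it. camera_info takes no time and is no camera call; for the wrist camera it gives the pose at the moment of the call.
- r.sign_off(): hands the job in; it is judged then, once.
The state is a dict: "clock": time; "qpos": joint angles; "qvel": joint speeds; "joint_efforts": joint torques, N m; "eef_pos": TCP position; "tcp_rot": TCP orientation; "contact_force": force on the tool from outside, world axes, zero at the start; "wrist_torque": the same for the moment, N m; "opening": opening from 0.0 (shut) to 1.0 (fully open); "grasp_force": force on a finger pad.
Only numpy, scipy, OpenCV 4.12 (cv2) and the standard library are available. Lean on these libraries where they do the work, as an engineer would, in place of code of your own. Each camera call takes 0.05 s, during which the arm holds its last target. There are 200 camera calls.

## Task

Start the stirrer that the conical flask stands on: with the fingertips, gently press down the raised near half of its V-shaped power rocker so that it stays on, and only then press its large round stirring key all the way down and let it come up again. Leave its small round heating key, the other two stirrers, the glassware and everything else on the bench alone, pick nothing up, and finish with the hand clear.

Things in the scene. Friction and masses are not known exactly. Their poses are not given: they have to be found in the camera images.
- stirrer_a: stirrer under the conical flask: fixed white box 200 x 130 x 50 mm (x, y, z); origin at bench height under its middle, z up. Front is -x: there, 68 mm from the origin, the controls stand in a row on the deck (top 51 mm up): rocker at y = +42 mm, large round key at y = -2, small round key at y = -46. Steel plate 112 mm across, top 60 mm up, its centre at x = +38 mm
- stirrer_b: the stirrer under the straight beaker: same make, same size, layout and axes as stirrer_a; to be left alone
- stirrer_c: the stirrer under the round-bellied flask: same make, same size, layout and axes as stirrer_a; to be left alone
- rocker_a (a joint): power rocker of stirrer_a, rad: 0 = off, 0.4 = on (stop). White V-shaped paddle, 22 mm wide (y), 40 long (x), pivoted mid-way. Off: far half (+x) level, near half (-x) slants up 0.4 rad, its tip 69 mm above the bench. Pressing the near half straight down till it lies level, 61 mm above the bench, switches it on; it takes 2 to 4 N and stays where it is left
- rocker_b (a joint): power rocker of the stirrer under the straight beaker, like rocker_a; off at the start, to be left alone
- rocker_c (a joint): power rocker of the stirrer under the round-bellied flask, like rocker_a; off at the start, to be left alone
- rocker_a_near (a point): point on the top face of the near (raised) half of the power rocker of the stirrer under the conical flask, 15 mm from its pivot, on its centre line; moves with the rocker (67 mm above the bench when off, 61 mm when on)
- stir_a (a joint): stirring key of the stirrer under the conical flask, m: the large round white key, 26 mm across, 0 = up, 0.005 = fully down (its stop); a spring lifts it again; about 1.5 N starts it and 4 N holds it fully down
- stir_b (a joint): stirring key of the stirrer under the straight beaker, m: the large round white key, 26 mm across, 0 = up, 0.005 = fully down (its stop); a spring lifts it again; about 1.5 N starts it and 4 N holds it fully down
- stir_c (a joint): stirring key of the stirrer under the round-bellied flask, m: the large round white key, 26 mm across, 0 = up, 0.005 = fully down (its stop); a spring lifts it again; about 1.5 N starts it and 4 N holds it fully down
- stir_a_top (a point): centre of the top face of the large round stirring key of the stirrer under the conical flask, 60 mm above the bench when up; moves down with the key
- heat_a (a joint): heating key of the stirrer under the conical flask, m: the small round white key, 14 mm across, as high as the stirring key, 0 = up, 0.005 = fully down; same spring; to be left alone
- heat_b (a joint): heating key of the stirrer under the straight beaker, m: the small round white key, 14 mm across, as high as the stirring key, 0 = up, 0.005 = fully down; same spring; to be left alone
- heat_c (a joint): heating key of the stirrer under the round-bellied flask, m: the small round white key, 14 mm across, as high as the stirring key, 0 = up, 0.005 = fully down; same spring; to be left alone
- conical_flask: clear glass conical flask, 72 mm wide near the foot, narrowing to a straight neck 25 to 32 mm wide, 106 mm tall, on the plate of its stirrer (within about 6 mm of the plate's centre); origin at the centre of its underside
- beaker: clear glass straight-sided open beaker, 68 mm wide, 85 mm tall, on the plate of another stirrer; origin at the centre of its underside
- round_flask: clear glass flask with a round belly 76 mm wide and a narrow neck, 108 mm tall, on the plate of another stirrer; origin at the centre of its underside
- bottle_clear: clear bottle with blue cap, 54 mm wide, 100 mm tall, standing beside the row of stirrers; origin under its centre
- bottle_brown: brown bottle with green cap, 54 mm wide, 100 mm tall, standing beside the row of stirrers; origin under its centre
- steel_cup: open steel cup, 66 mm wide, 60 mm tall, on the bench before the stirrers; origin under its centre
- spatula: narrow steel spatula, 185 mm long (its x), lying on the bench before the stirrers
- stopper: black rubber stopper, 30 mm wide, 26 mm tall, on the bench before the stirrers; origin under its centre
- vial: small brown vial with white cap, 26 mm wide, 50 mm tall, on the bench before the stirrers; origin under its centre
Not all that is in view belongs to the job. What is shaped like the round_flask but purple or red is not meant.

How it is judged (in metres and radians):
On the way, in this order (a step that is already met when the one before it is completed fails the run):
1. the power rocker of the conical flask's stirrer is on (joint above 0.33 rad) (value of joint rocker_a above 0.33 rad), for 0.1 s.
2. its large round stirring key is pressed down (more than 4 mm of 5) (value of joint stir_a above 0.004 m), for 0.05 s.
3. the stirring key has come up again (value of joint stir_a below 0.0015 m), for 0.1 s.
At the end, for the whole second after the job is handed in: The flask's stirrer: rocker on (above 0.33 rad), stirring key up again (within 1.5 mm) after a press of over 4 mm. All other keys up (1.5 mm), other rockers off (below 0.06 rad). Glass vessels upright within 6 mm, other loose things within 10 mm, of where they began (value of joint rocker_a above 0.33 rad and value of joint each of stir_a, stir_b, stir_c, heat_a, heat_b, heat_c below 0.0015 m and value of joint each of rocker_b, rocker_c below 0.06 rad and distance of each of conical_flask, beaker, round_flask from where it was at the start of the episode below 0.006 m and distance of each of bottle_clear, bottle_brown, steel_cup, spatula, stopper, vial from where it was at the start of the episode below 0.01 m and angle between each of conical_flask, beaker, round_flask's own z axis and vertical below 0.1 rad and linear speed of each of conical_flask, beaker, round_flask below 0.02 m/s); the robot touches nothing.
It fails at once if the stirring key is pressed (over 2.5 mm) while its power rocker is still off (value of joint stir_a above 0.0025 m and value of joint rocker_a below 0.33 rad).
It fails at once if a heating key, or a control of another stirrer, is pressed (keys over 2 mm, rockers over 0.06 rad), or the robot leans on another stirrer (over 2 N) (value of joint any of stir_b, stir_c, heat_a, heat_b, heat_c above 0.002 m or value of joint any of rocker_b, rocker_c above 0.06 rad or contact force between any of the fingers, the arm and stirrer_b above 2 N or contact force between any of the fingers, the arm and stirrer_c above 2 N).
It fails at once if the stirrer is pressed harder than 25 N (contact force between any of the fingers, the arm and stirrer_a above 25 N).
It fails at once if a glass vessel is touched with over 1 N, shifted over 6 mm, tipped or lifted (contact force between any of the fingers, the arm and conical_flask above 1 N or contact force between any of the fingers, the arm and beaker above 1 N or contact force between any of the fingers, the arm and round_flask above 1 N or distance of any of conical_flask, beaker, round_flask from where it was at the start of the episode above 0.006 m).
It fails at once if another thing on the bench is shifted over 10 mm or lifted (distance of any of bottle_clear, bottle_brown, steel_cup, spatula, stopper, vial from where it was at the start of the episode above 0.01 m).
It also fails if it takes over 42 s, if anything falls off the work surface, if the arm or the gripper's body presses on something with over 40 N, if the wrist force passes 120 N, or if a joint passes its speed limit or range.

## Working session

There is one attempt and no reset: what is moved stays moved. The work goes in short steps, Python scripts to look and compute and a tool call to move; the robot and the scene stay as the last step left them, time stands still between calls to the robot, and variables do not carry over. Pictures are saved under pics/ and viewed, at most 10 in all, crops included, and the job is handed in when it is done.

Besides the shell and the picture viewer there is one more tool, called after "Request:" as a command line: name --argument value ..., lists and objects as JSON in quotes. drive_tool: Moves the arm, as the interface text tells. Its arguments: {"type":"object","properties":{"plan":{"type":"array","items":{"type":"object","properties":{"x":{"type":"number"},"y":{"type":"number"},"z":{"type":"number"},"ax":{"type":"number"},"ay":{"type":"number"},"az":{"type":"number"},"hand":{"type":"number"}}}},"grip_force":{"type":"number"}},"required":["plan"]}

```bash
ls; mkdir -p pics; python3 - <<'E'
from rig import monitor, imaging, r
import cv2
for n in ("scene","top"):
    cv2.imwrite(f"pics/{n}0.png",imaging.grab_frame(n)[:,:,::-1])
    c=imaging.camera_info(n);print(n,c)
print(monitor.sense())
E
```

```text
pics
scene {'mtx': array([[374.51977623,   0.        , 321.37952566],
       [  0.        , 374.51977623, 198.47268439],
       [  0.        ,   0.        ,   1.        ]]), 'dist': array([-0.04437598,  0.        ,  0.        ,  0.        ,  0.        ]), 'R': array([[-0.78443225,  0.62004651,  0.01443507],
       [ 0.45055007,  0.58568517, -0.67377853],
       [-0.42622843, -0.52202989, -0.73879234]]), 't': array([ 452.78590376, -208.72983086, 1541.05018336])}
top {'mtx': array([[417.48436356,   0.        , 317.43617858],
       [  0.        , 417.48436356, 198.42067856],
       [  0.        ,   0.        ,   1.        ]]), 'dist': array([0.02080789, 0.        , 0.        , 0.        , 0.        ]), 'R': array([[ 0.00778655, -0.99995768,  0.00489973],
       [-0.98297655, -0.00855361, -0.18353182],
       [ 0.18356596, -0.00338724, -0.98300156]]), 't': array([-7.42025127e-01,  5.63818234e+02,  1.02801059e+03])}
{'clock': 0.1, 'qpos': array([-1.28441866e+00,  3.53618667e-01,  1.63404349e+00,  3.56471898e-06,
        1.15521746e+00, -2.38147756e-03]), 'qvel': array([ 9.82201091e-05, -4.18557900e-04, -1.60856862e-03, -2.46652511e-03,
       -3.04448209e-03, -9.30881494e-04]), 'joint_efforts': array([ 4.39793548e-04, -6.06353545e+01, -3.42820930e+01,  8.99271731e-05,
        3.98715958e-03, -1.32281471e-06]), 'eef_pos': array([ 177.86861756, -598.71122844,  230.61888205]), 'tcp_rot': array([-3.14030571e+00, -6.32429381e-06,  2.88757700e-01]), 'contact_force': array([ 0.12718422, -0.1497537 , -0.25172373]), 'wrist_torque': array([-0.01558214,  0.01464163,  0.01944049]), 'grasp_force': 0.0, 'opening': 1.000413387512773}
```

View pics/top0.png

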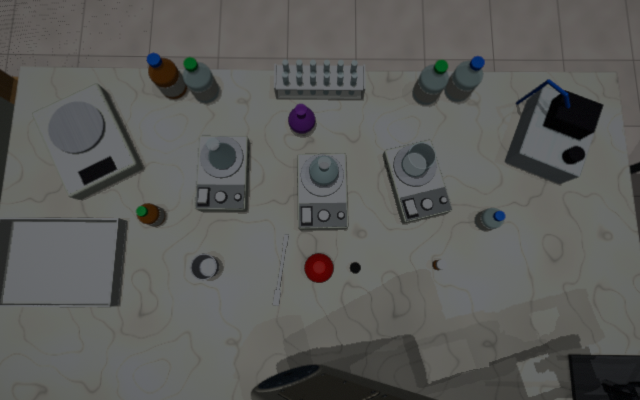

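View pics/scene0.png

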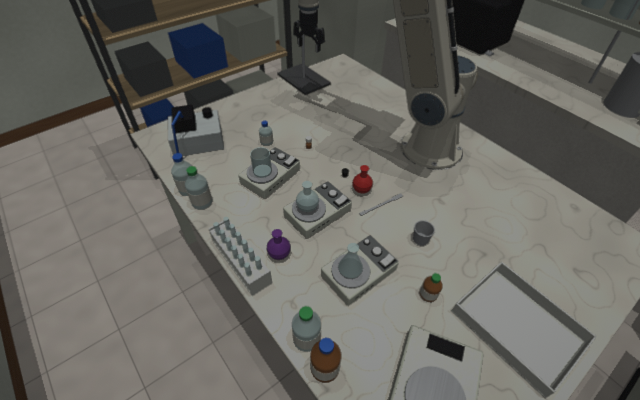

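Top view: stirrers at (222,172), (323,190) and (417,180). The left one carries a conical shape, the middle one a round belly and the right one a beaker. In the scene view these are at (350,263), (307,202) and (262,165). The purple (302,118) and red (319,267) flasks are decoys. I'll check the left one close up.

```bash
cat > h.py <<'E'
import numpy as np,cv2
from rig import monitor, imaging, r
def ray(c,uv,z):
    p=cv2.undistortPoints(np.array([[uv]],float),c["mtx"],c["dist"])[0,0]
    R,t=np.array(c["R"]),np.array(c["t"]); o=-R.T@t; d=R.T@np.array([p[0],p[1],1])
    return o+d*(z-o[2])/d[2]
def proj(c,X):
    return cv2.projectPoints(np.array(X,float).reshape(-1,1,3),cv2.Rodrigues(np.array(c["R"]))[0],np.array(c["t"]),c["mtx"],c["dist"])[0][:,0]
E
python3 - <<'E'
from h import *
a=cv2.imread("pics/top0.png")[130:216,190:254]; b=cv2.imread("pics/scene0.png")[228:308,315:405]
f=lambda i,k:cv2.resize(np.clip(i*1.6,0,255).astype('uint8'),None,fx=k,fy=k,interpolation=cv2.INTER_CUBIC)
A=f(a,6);B=f(b,4.4)
o=np.zeros((520,800,3),'uint8');o[:A.shape[0],:A.shape[1]]=A;o[:B.shape[0],400:400+B.shape[1]]=B
cv2.imwrite("pics/crop1.png",o)
E
```

```text
(no output)
```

View pics/crop1.png

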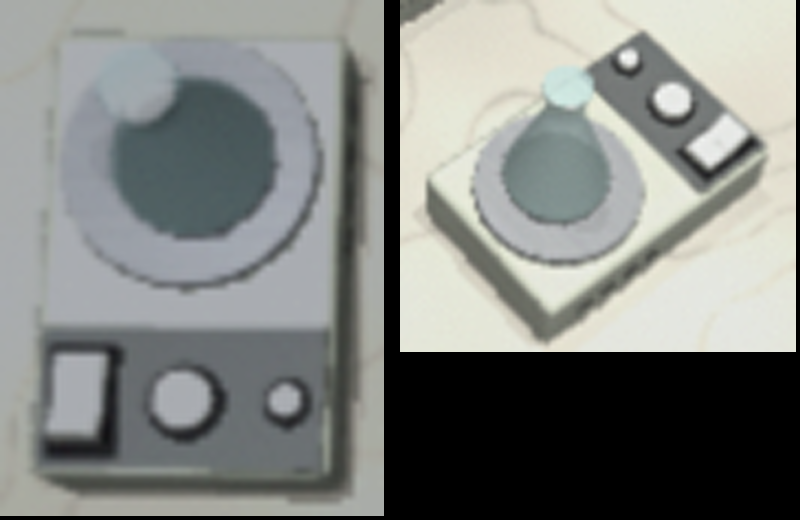

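The crop confirms that the conical flask is on the left stirrer. In the crop the large key is at (183,399), the small key at (286,400) and the rocker around (78,393).

```bash
python3 - <<'E'
from h import *
c=imaging.camera_info("top");s=imaging.camera_info("scene")
T=lambda u,v:(190+(u+.5)/6-.5,130+(v+.5)/6-.5)
S=lambda u,v:(315+(u-400+.5)/4.4-.5,228+(v+.5)/4.4-.5)
P={}
for n,t,q,z in [("big",(183,399),(672,101),60),("small",(286,400),(628,59),60),("rock",(78,393),(718,142),62),("plate",(190,162),(558,189),60)]:
    P[n]=ray(c,T(*t),z); print(n,P[n].round(1),ray(s,S(*q),z).round(1))
for n in [(62,38),(342,38),(38,470),(328,470)]: print(ray(c,T(*n),50).round(1))
# white blob centroid of big key in brightened image
d=P["big"]-P["small"];print("yaw from keys",np.degrees(np.arctan2(-d[0],d[1])))
d=P["plate"]-P["big"];print("yaw plate",np.degrees(np.arctan2(d[1]-2,d[0])))
print(monitor.sense()["eef_pos"])
print(proj(s,[[178,-599,231]]))
E
```

```text
big [566.3 253.7  60. ] [569.  254.5  60. ]
small [566.2 209.8  60. ] [568.7 210.2  60. ]
rock [568.1 298.   62. ] [568.8 298.2  62. ]
plate [671.3 255.9  60. ] [676.2 258.8  60. ]
[730.5 317.5  50. ]
[731.8 193.8  50. ]
[536.6 316.4  50. ]
[537.7 192.4  50. ]
yaw from keys -0.06496707454328246
yaw plate 0.11664784089463583
[ 177.86861756 -598.71122844  230.61888205]
[[308.67200208  51.53514874]]
```

Request:
drive_tool --plan '[{"x":4.92,"y":-6.02,"z":0,"az":2.76,"hand":0},{"x":4.92,"y":-6.02,"z":0,"az":2.76,"hand":0},{"x":4.92,"y":-6.02,"z":0,"az":2.76,"hand":0},{"x":4.92,"y":-6.02,"z":0,"az":2.76,"hand":0},{"x":4.92,"y":-6.02,"z":0,"az":2.76,"hand":0},{"x":4.92,"y":-6.02,"z":0,"az":2.76,"hand":0},{"x":4.92,"y":-6.02,"z":0,"az":2.76,"hand":0},{"x":4.92,"y":-6.02,"z":0,"az":2.76,"hand":0}]'

```text
invalid input
```

Request:
drive_tool --plan '[{"x":0.8,"y":-0.6,"z":0,"ax":0,"ay":0,"az":1.0,"hand":0},{"x":1.6,"y":-1.2,"z":0,"ax":0,"ay":0,"az":2.0,"hand":0},{"x":2.4,"y":-1.8,"z":0,"ax":0,"ay":0,"az":2.76,"hand":0}]'

```text
clock: 0.4
eef_pos: [267.8, -477.1, 230.8]
tcp_rot: [-3.141, 0.0, -0.006]
contact_force: [-0.2, 0.2, 0.4]
opening: 0.519
grasp_force: 0.0
```

Request:
drive_tool --plan '[{"x":2.8,"y":-7.4,"z":0,"ax":0,"ay":0,"az":0,"hand":0},{"x":2.8,"y":-7.4,"z":0,"ax":0,"ay":0,"az":0,"hand":0},{"x":2.8,"y":-7.4,"z":0,"ax":0,"ay":0,"az":0,"hand":0},{"x":2.8,"y":-7.4,"z":0,"ax":0,"ay":0,"az":0,"hand":0},{"x":2.8,"y":-7.4,"z":0,"ax":0,"ay":0,"az":0,"hand":0},{"x":2.8,"y":-7.4,"z":0,"ax":0,"ay":0,"az":0,"hand":0},{"x":2.8,"y":-7.4,"z":0,"ax":0,"ay":0,"az":0,"hand":0},{"x":2.8,"y":-7.4,"z":0,"ax":0,"ay":0,"az":0,"hand":0}]'

```text
clock: 1.2
eef_pos: [407.7, -106.5, 231.3]
tcp_rot: [-3.142, -0.0, -0.0]
contact_force: [0.9, -0.2, -0.3]
opening: 0.002
grasp_force: 0.0
```

Request:
drive_tool --plan '[{"x":1.85,"y":-7.6,"z":0,"ax":0,"ay":0,"az":0,"hand":0},{"x":1.85,"y":-7.6,"z":0,"ax":0,"ay":0,"az":0,"hand":0},{"x":1.85,"y":-7.6,"z":0,"ax":0,"ay":0,"az":0,"hand":0},{"x":1.85,"y":-7.6,"z":0,"ax":0,"ay":0,"az":0,"hand":0},{"x":1.85,"y":-7.6,"z":0,"ax":0,"ay":0,"az":0,"hand":0},{"x":1.85,"y":-7.6,"z":0,"ax":0,"ay":0,"az":0,"hand":0},{"x":1.85,"y":-7.6,"z":0,"ax":0,"ay":0,"az":0,"hand":0},{"x":1.85,"y":-7.6,"z":0,"ax":0,"ay":0,"az":0,"hand":0}]'

```text
clock: 2.0
eef_pos: [500.1, 274.0, 231.0]
tcp_rot: [-3.141, 0.0, 0.001]
contact_force: [1.0, -1.1, -0.6]
opening: -0.001
grasp_force: 0.0
```

```bash
python3 - <<'E'
from h import *
c=imaging.camera_info("wrist")
i=imaging.grab_frame("wrist")[:,:,::-1].copy()
cv2.imwrite("pics/w0.png",i)
np.set_printoptions(suppress=True,precision=3);print(monitor.sense()["eef_pos"],monitor.sense()["qpos"],c["R"],c["t"])
print(proj(c,[[567,254,60],[567,210,60],[567,298,62],[500,270,60]]))
E
```

```text
[501.697 278.853 231.16 ] [0.503 0.273 1.747 0.003 1.119 2.071] [[ 0.    -1.    -0.   ]
 [-0.957 -0.     0.289]
 [-0.289  0.    -0.957]] [274.173 441.921 523.297]
[[344.45  110.244]
 [388.276 110.439]
 [300.338 110.283]
 [328.197 175.428]]
```

View pics/w0.png

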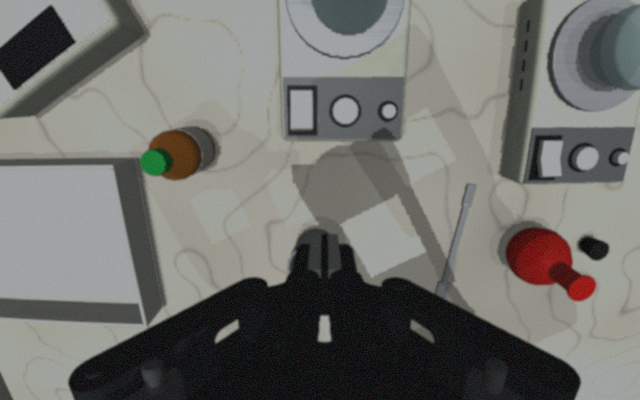

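The wrist view has the big key at (345,110), the small key at (388,110) and the rocker at (301,109), which matches the estimates within a millimetre or two. Next I go above the rocker's near half.

Request:
drive_tool --plan '[{"x":1.03,"y":-0.38,"z":0.5,"ax":0,"ay":0,"az":0,"hand":0},{"x":1.03,"y":-0.38,"z":1.2,"ax":0,"ay":0,"az":0,"hand":0},{"x":1.03,"y":-0.38,"z":2.0,"ax":0,"ay":0,"az":0,"hand":0},{"x":1.03,"y":-0.38,"z":2.6,"ax":0,"ay":0,"az":0,"hand":0},{"x":1.03,"y":-0.38,"z":2.9,"ax":0,"ay":0,"az":0,"hand":0},{"x":1.03,"y":-0.38,"z":2.9,"ax":0,"ay":0,"az":0,"hand":0},{"x":1.03,"y":-0.38,"z":2.9,"ax":0,"ay":0,"az":0,"hand":0}]'

```text
clock: 2.75
eef_pos: [552.1, 290.5, 87.2]
tcp_rot: [-3.141, -0.001, -0.0]
contact_force: [0.2, -0.1, 0.5]
opening: -0.0
grasp_force: 0.0
```

```bash
python3 - <<'E'
from h import *
c=imaging.camera_info("wrist")
i=imaging.grab_frame("wrist")[:,:,::-1].copy()
cv2.imwrite("pics/w1.png",i)
s=monitor.sense();print(s["eef_pos"],s["contact_force"],s["tcp_rot"])
print(proj(c,[[567,254,60],[567,210,60],[567,298,62],s["eef_pos"]]))
E
```

```text
[552.62444947 290.75749547  87.97065721] [0.61856446 0.26086053 0.27215282] [-3.14045391e+00 -2.13944050e-03 -3.13030124e-04]
[[386.18227157 206.85650876]
 [459.18050897 206.71011809]
 [311.90150284 208.04455348]
 [324.27148977 250.85970833]]
```

View pics/w1.png

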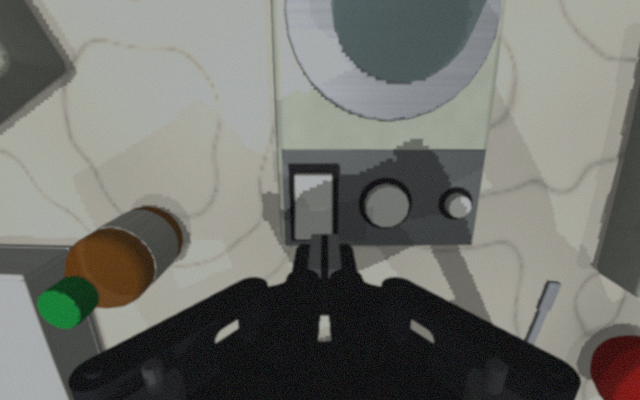

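Request:
drive_tool --plan '[{"x":0,"y":-0.14,"z":0,"ax":0,"ay":0,"az":0,"hand":0},{"x":0,"y":-0.14,"z":0.1,"ax":0,"ay":0,"az":0,"hand":0},{"x":0,"y":-0.14,"z":0.2,"ax":0,"ay":0,"az":0,"hand":0},{"x":0,"y":-0.14,"z":0.3,"ax":0,"ay":0,"az":0,"hand":0},{"x":0,"y":-0.14,"z":0.3,"ax":0,"ay":0,"az":0,"hand":0}]'

```text
clock: 3.3
eef_pos: [550.9, 296.9, 70.3]
tcp_rot: [3.141, 0.001, -0.0]
contact_force: [0.4, 0.3, 0.9]
opening: -0.002
grasp_force: 0.0
```

Request:
drive_tool --plan '[{"x":0.02,"y":0,"z":0.02,"ax":0,"ay":0,"az":0,"hand":0},{"x":0.02,"y":0,"z":0.04,"ax":0,"ay":0,"az":0,"hand":0},{"x":0.02,"y":0,"z":0.06,"ax":0,"ay":0,"az":0,"hand":0},{"x":0.02,"y":0,"z":0.08,"ax":0,"ay":0,"az":0,"hand":0},{"x":0.02,"y":0,"z":0.1,"ax":0,"ay":0,"az":0,"hand":0},{"x":0.02,"y":0,"z":0.12,"ax":0,"ay":0,"az":0,"hand":0},{"x":0.02,"y":0,"z":0.12,"ax":0,"ay":0,"az":0,"hand":0}]'

```text
clock: 4.0
eef_pos: [552.4, 297.2, 65.2]
tcp_rot: [3.142, 0.0, -0.0]
contact_force: [-0.5, -0.3, 2.1]
opening: -0.001
grasp_force: 0.9
```

Request:
drive_tool --plan '[{"x":0,"y":0,"z":0.02,"ax":0,"ay":0,"az":0,"hand":0},{"x":0,"y":0,"z":0.04,"ax":0,"ay":0,"az":0,"hand":0},{"x":0,"y":0,"z":0.06,"ax":0,"ay":0,"az":0,"hand":0},{"x":0,"y":0,"z":0.07,"ax":0,"ay":0,"az":0,"hand":0},{"x":0,"y":0,"z":0.07,"ax":0,"ay":0,"az":0,"hand":0}]'

```text
clock: 4.5
eef_pos: [552.7, 297.3, 61.6]
tcp_rot: [-3.142, -0.0, -0.0]
contact_force: [-0.4, -0.3, 0.4]
opening: 0.004
grasp_force: 0.1
```

Request:
drive_tool --plan '[{"x":0,"y":0,"z":0.01,"ax":0,"ay":0,"az":0,"hand":0},{"x":0,"y":0,"z":0.01,"ax":0,"ay":0,"az":0,"hand":0},{"x":0,"y":0,"z":0.01,"ax":0,"ay":0,"az":0,"hand":0}]'

```text
clock: 4.8
eef_pos: [552.8, 297.3, 61.2]
tcp_rot: [-3.142, -0.0, -0.0]
contact_force: [-0.2, 0.5, 0.0]
opening: -0.002
grasp_force: 0.1
```

Request:
drive_tool --plan '[{"x":0,"y":0,"z":0.01,"ax":0,"ay":0,"az":0,"hand":0},{"x":0,"y":0,"z":0.015,"ax":0,"ay":0,"az":0,"hand":0},{"x":0,"y":0,"z":0.015,"ax":0,"ay":0,"az":0,"hand":0}]'

```text
clock: 5.1
eef_pos: [552.7, 297.3, 61.1]
tcp_rot: [-3.141, -0.0, -0.0]
contact_force: [-1.8, -1.6, 6.1]
opening: 0.003
grasp_force: 3.0
```

The force reached 6 N at z=61.1, so the rocker is at its stop. I lift and check.

Request:
drive_tool --plan '[{"x":0,"y":0,"z":-0.2,"ax":0,"ay":0,"az":0,"hand":0},{"x":0,"y":0,"z":-0.6,"ax":0,"ay":0,"az":0,"hand":0},{"x":0,"y":0.4,"z":-0.6,"ax":0,"ay":0,"az":0,"hand":0},{"x":0.14,"y":0.87,"z":-0.6,"ax":0,"ay":0,"az":0,"hand":0},{"x":0.28,"y":0.87,"z":-0.6,"ax":0,"ay":0,"az":0,"hand":0},{"x":0.28,"y":0.87,"z":-0.6,"ax":0,"ay":0,"az":0,"hand":0}]'

```text
clock: 5.7
eef_pos: [567.5, 252.9, 90.6]
tcp_rot: [-3.141, -0.001, -0.002]
contact_force: [0.4, 0.1, -0.8]
opening: -0.002
grasp_force: 0.0
```

```bash
python3 - <<'E'
from h import *
c=imaging.camera_info("wrist")
i=imaging.grab_frame("wrist")[:,:,::-1].copy()
cv2.imwrite("pics/w2.png",i)
s=monitor.sense();print(s["eef_pos"],s["contact_force"],s["tcp_rot"])
print(proj(c,[[567,254,60],[567,210,60],[567,298,62],s["eef_pos"]]))
E
```

```text
[566.99131124 253.40944849  90.42607202] [ 0.57635941  0.26005819 -0.44852453] [-3.14137015e+00 -2.12085627e-04 -1.35232883e-03]
[[322.90897932 228.62622979]
 [393.94421071 228.38609545]
 [251.19026234 229.95955111]
 [323.79862594 251.785559  ]]
```

View pics/w2.png

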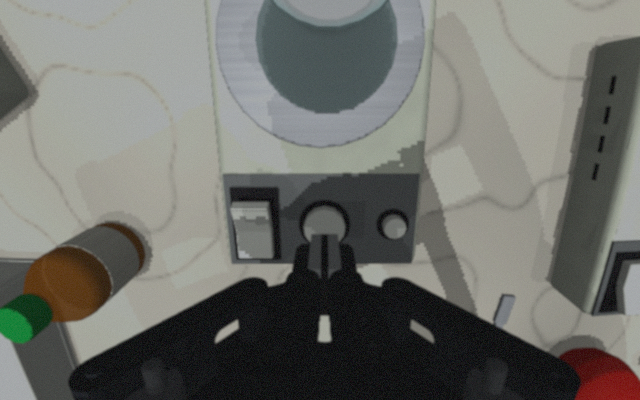

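The rocker at (252,230) now has its far half raised, so it is on. The fingertips are right over the large key (324,227). I descend to press it.

Request:
drive_tool --plan '[{"x":0,"y":0,"z":0.2,"ax":0,"ay":0,"az":0,"hand":0},{"x":0,"y":0,"z":0.4,"ax":0,"ay":0,"az":0,"hand":0},{"x":0,"y":0,"z":0.56,"ax":0,"ay":0,"az":0,"hand":0},{"x":0,"y":0,"z":0.6,"ax":0,"ay":0,"az":0,"hand":0},{"x":0,"y":0,"z":0.64,"ax":0,"ay":0,"az":0,"hand":0},{"x":0,"y":0,"z":0.66,"ax":0,"ay":0,"az":0,"hand":0},{"x":0,"y":0,"z":0.66,"ax":0,"ay":0,"az":0,"hand":0}]'

```text
clock: 6.45
eef_pos: [566.4, 253.8, 57.6]
tcp_rot: [-3.142, 0.0, -0.0]
contact_force: [-2.8, 0.3, 3.0]
opening: 0.001
grasp_force: 1.3
```

Request:
drive_tool --plan '[{"x":0,"y":0,"z":0.02,"ax":0,"ay":0,"az":0,"hand":0},{"x":0,"y":0,"z":0.04,"ax":0,"ay":0,"az":0,"hand":0},{"x":0,"y":0,"z":0.05,"ax":0,"ay":0,"az":0,"hand":0},{"x":0,"y":0,"z":0.05,"ax":0,"ay":0,"az":0,"hand":0}]'

```text
clock: 6.85
eef_pos: [566.7, 253.8, 55.1]
tcp_rot: [-3.141, -0.0, -0.0]
contact_force: [-1.7, 0.6, 3.8]
opening: 0.004
grasp_force: 1.9
```

Request:
drive_tool --plan '[{"x":0,"y":0,"z":0.01,"ax":0,"ay":0,"az":0,"hand":0},{"x":0,"y":0,"z":0.015,"ax":0,"ay":0,"az":0,"hand":0},{"x":0,"y":0,"z":0.015,"ax":0,"ay":0,"az":0,"hand":0}]'

```text
clock: 7.15
eef_pos: [566.8, 253.9, 55.0]
tcp_rot: [-3.141, -0.0, -0.0]
contact_force: [-3.0, -1.6, 9.2]
opening: 0.001
grasp_force: 4.9
```

The key is on its stop (9 N at z=55.0). I release and retreat upward.

Request:
drive_tool --plan '[{"x":0,"y":0,"z":-0.2,"ax":0,"ay":0,"az":0,"hand":0},{"x":0,"y":0,"z":-0.6,"ax":0,"ay":0,"az":0,"hand":0},{"x":0,"y":0,"z":-1.4,"ax":0,"ay":0,"az":0,"hand":0},{"x":0,"y":0,"z":-2.2,"ax":0,"ay":0,"az":0,"hand":0},{"x":-0.6,"y":0,"z":-2.8,"ax":0,"ay":0,"az":0,"hand":0},{"x":-1.0,"y":0,"z":-2.8,"ax":0,"ay":0,"az":0,"hand":0},{"x":-1.0,"y":0,"z":-2.8,"ax":0,"ay":0,"az":0,"hand":0},{"x":-1.0,"y":0,"z":-2.8,"ax":0,"ay":0,"az":0,"hand":0}]'

```text
clock: 7.95
eef_pos: [516.9, 253.8, 194.5]
tcp_rot: [-3.141, -0.001, 0.0]
contact_force: [-0.3, -0.5, 0.3]
opening: -0.002
grasp_force: 0.0
```

```bash
python3 - <<'E'
from h import *
cv2.imwrite("pics/w3.png",imaging.grab_frame("wrist")[:,:,::-1])
s=monitor.sense();print(s["eef_pos"],s["contact_force"])
E
```

```text
[517.20170515 253.7706296  194.1730513 ] [ 0.53009252 -0.28285337 -0.08542394]
```

View pics/w3.png

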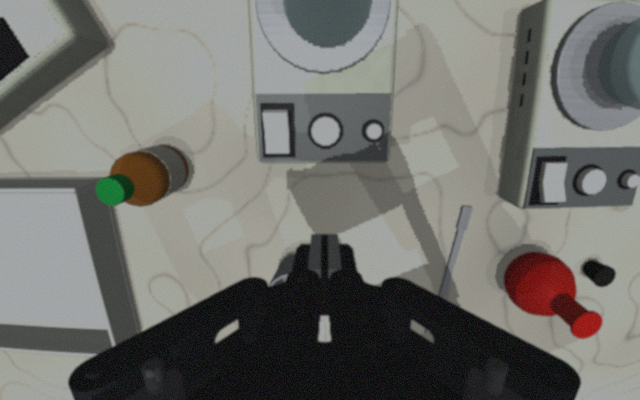

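The key at (325,130) is up again, the rocker at (276,131) stayed on, everything else is undisturbed and the hand is clear.

```bash
python3 -c "
from rig import r
print(r.sign_off())"
```

```text
the job is handed in; nothing more can be done
None
```

I switched on the conical flask's stirrer at its rocker, then pressed its stirring key to the stop and let it come up; the hand is clear and the job is handed in (no verdict was returned).

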